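Set the stencil press gap with the taper gauge

ROBOT

A 6-joint arm with a two-finger parallel gripper is mounted at the origin on the work surface. World frame = base frame: x ahead of the robot, y to its left, z up, the work surface at z = 0. Lengths are in m, angles in rad, forces in N, time in s.
With the tool pointing down it reaches from about 0.35 to 0.775 m from the base axis. Payload 7.3 kg.
Tool frame: the origin (TCP) lies midway between the tips of the shut fingers; the grasp point (between the pads) lies 19 mm behind it; z points along the fingers, y is the line along which they close (so a half turn about z gives the same grasp; the last joint's range is limited). The gripper opens to 92 mm and grips with 3 to 60 N. Pads are 19 mm wide; open, the fingers measure 130 mm over their backs; the gripper's body (75 mm by 190 mm) begins 47 mm behind the grasp point.
Start: joints at [-1.408, 0.342, 1.524, -0, 1.275, -0.146], TCP at [0.16, -0.5, 0.227] pointing down, gripper open.
Joint ranges: [-2.53, 2.53], [-0.77, 2.02], [0.04, 2.7], [-1, 4.14], [0.28, 2.66], [-3.11, 3.11]. Speed limits (rad/s): [2.57, 2.57, 3.14, 3.14, 3.14, 3.14].

INTERFACE

Orientations are given as [roll, pitch, yaw] about the fixed x, y, z axes, in that order (R = Rz(yaw) Ry(pitch) Rx(roll)).
In Python, from cell import monitor, vision, workorder gives the robot as it stands.
- The arm moves only by the tool move_arm, never from a script. Its argument "rows" is a list of rows, each a list of 5 numbers: the shift along the world's x, y, z in mm, then the turn about the world's z in rad, then the closure, from -1 (fully open) to 1 (shut). A call has 1 to 12 rows; each row shifts and turns the commanded pose from where the row before left it; what a row does not reach is not made up. A row lasts 1/10 s, in which the tool goes at most 50 mm and 8.59 degrees, less where a joint would pass 70% of its speed; a pose out of reach is approached as far as the arm can. A call is refused whole if a number of a shift passes 50 or a number of a turn 0.15, either way. A call with a gripper value outside its range is refused whole. The fingers move at their own pace and stop on an object; "newtons" is the grip in N (left out, the last holds). Time passes only in rows, so rows that do not move let the fingers close. It gives the time, the measured TCP pose, the force, the opening and the grip force at its end, in the units of the state.
- monitor.observe(): the state, without advancing time (a new reading comes with each control period).
- vision.read_camera(name): name is "side" or "top" or "wrist"; returns the picture (420x560x3 uint8, red, green, blue); there is no depth.
- vision.get_calibration(name): a dict with "K" (3x3 intrinsics, pixels), "k1" (the pictures are not rectified: a ray, as slopes to the right and down, at radius r is drawn at 1 + k1 r^2 times it, then the intrinsics apply), "T" (4x4, takes a point from camera to world coordinates); the wrist camera has in their place "mount" (4x4, takes a point from camera to tool coordinates, whose origin is the TCP and whose axes are the flange's). Camera axes: x right, y up, looking along -z (the intrinsics and any distortion apply to the point x, -y, -z); pixel columns grow to the right and rows downward; lengths in m; the calibration is good to about 2 mm. A picture is of the moment at which its call begins: read the wrist's pose just before it. get_calibration takes no time and is no camera call.
- workorder.hand_in(): hands the job in; it is judged then, once.
The state is a dict: "time": time; "qpos": joint angles; "qvel": joint speeds; "joint_efforts": joint torques, N m; "tool_pos": TCP position; "tool_rot": TCP orientation; "contact_force": force on the tool from outside, world axes, zero at the start; "torque": the same for the moment, N m; "opening": finger opening in m; "grip_force": force on a finger pad.
Only numpy, scipy, OpenCV 4.12 (cv2) and the standard library are available. Lean on these libraries where they do the work, as an engineer would, in place of code of your own. Each camera call takes 0.05 s, during which the arm holds its last target. There are 200 camera calls.

TASK

Draw the taper gauge (the tool with the square handle) out of the wooden tool stand and slide its blade straight down, midway along the slot, between the two upright steel plates of the stencil press until it drags snugly with both plates bearing on it, neither loose nor rammed down to its shoulder. The program finishes while holding it: keep hold of the gauge, still, at that depth. Leave the spatula with the round knob in the stand, and do not disturb the jars, bottle or tumbler.

Things in the scene. Friction and masses are not known exactly. Their poses are not given: they have to be found in the camera images.
- gauge_grip (a point): Centre of the taper gauge's handle, a square black plastic block 24 x 24 mm, 54 mm tall; 33 mm above the underside of the shoulder. The gauge is loose, about 0.12 kg, and stands upright in one of the stand's two pockets. z points up along the tool, y across the blade's thickness, x along its width. Turned half round about z it is the same.
- gauge_shoulder (a point): Centre of the underside of the gauge's steel shoulder flange, 44 (x) x 28 (y) x 6 mm, below the handle. The steel blade begins here: 28 mm wide (x), 80 mm long, tapering evenly on both faces from 14.4 mm thick here to 2 mm at the tip. Axes as gauge_grip.
- gauge_tip (a point): Middle of the tip of the gauge's blade, 80 mm below gauge_shoulder and 113 mm below gauge_grip; axes as gauge_grip.
- gauge: The whole taper gauge; origin and axes those of gauge_shoulder.
- stand: Fixed wooden tool stand, foot 80 (x) x 200 (y) x 10 mm, block 170 mm long, top 105 mm above the table; origin under its centre, on the table, z up. Two pockets, 32 (x) x 18 (y) mm, 45 mm either side of the centre along y; gauge and spatula hang in them, either way about, shoulders on the top. A tool comes clear when lifted 80 mm straight up.
- spatula: Mixing spatula with a low round black knob 30 mm across and 30 mm tall, its top 141 mm above the table, in the other pocket; to be left there. Its origin is the centre of the underside of its shoulder, z up.
- press: Fixed grey stencil press. Bed plate 120 (x) x 170 (y) x 12 mm; origin under its centre, on the table; x runs along the slot between the two upright plates, y across it, z up. Two grey spring housings stand on it 42 to 62 mm either side of the slot, tops 97 mm above the table.
- lip_left (a point): Middle of the inner face of the left (+y of the press) upright plate, at the narrowest place of the mouth, 103 mm above the table; moves with the plate; axes as the press. Each steel plate is 60 mm wide (x), 14 mm thick, from 16 to 110 mm above the table; its top edge is fully rounded (radius 7 mm) and leads a blade in.
- lip_right (a point): The same on the right plate (-y of the press). The middle of the slot is half-way between lip_left and lip_right. With nothing in it the gap between the plates is 4 to 6 mm, different from start to start.
- plate_left (a joint): How far the left plate is pushed outwards against its springs, m; 0 at rest, at most 0.012. It starts to move at 2.4 N and takes 1.5 N more per mm. The taper spreads the plates by 1 mm in all per 6.5 mm of depth. Snug: each plate pushed back about 1.5 to 2.5 mm, felt as about 7 N against pushing the gauge down; the shoulder then stays clear of the plates.
- plate_right (a joint): The same for the right plate. Both plates must bear on the blade; one pushed back over 1 mm, neither over 6 mm.
- jar_a: Small glitter jar, 43 mm across, 35 mm tall, standing on the table near the press; origin under its centre. To be left alone.
- jar_b: Another such jar, near the press.
- jar_c: Another such jar, near the stand.
- jar_d: Another such jar, near the stand.
- bottle: Small white bottle, 34 mm across, 85 mm tall, beside the press; origin under its centre. To be left alone.
- tumbler: Clear open tumbler, 72 mm across, 90 mm tall, beside the stand; origin under its centre. To be left alone.
Mind the look-alikes: they are no part of the job. What is shaped like the gauge but pink is not meant. There is more than one size of the press; the job needs the smaller.

How it is judged:
On the way, in this order (a step that is already met when the one before it is completed fails the run):
1. the taper gauge is drawn clear of the stand, in the gripper (z of gauge_tip in the frame of stand above 0.107 m and contact force between gauge and the fingers above 3 N), for 0.1 s.
2. its blade enters between the plates: tip at least 10 mm below the narrowest place of the mouth (z of gauge_tip in the frame of lip_left below -0.01 m and y of gauge_tip in the frame of lip_left below 0.002 m and y of gauge_tip in the frame of lip_right above -0.002 m and x of gauge_tip in the frame of lip_left between -0.012 and 0.012 m and angle between the z axis of gauge and the z axis of press, either way round below 0.12 rad and angle between the y axis of gauge and the y axis of press, either way round below 0.17 rad and contact force between gauge and the fingers above 3 N), for 0.05 s.
At the end, for the whole second after the job is handed in: Gauge gripped and still, upright and square to the slot (0.12, 0.17 rad), within 12 mm of its middle, tip over 15 mm below the lip points, shoulder over 5 mm above the plates; both plates bear on it (1 N), one pushed back over 1 mm, neither over 6 mm; spatula in its pocket (x of gauge_tip in the frame of lip_left between -0.012 and 0.012 m and angle between the z axis of gauge and the z axis of press, either way round below 0.12 rad and angle between the y axis of gauge and the y axis of press, either way round below 0.17 rad and contact force between gauge and the fingers above 3 N and contact force between gauge and plate_left above 1 N and contact force between gauge and plate_right above 1 N and value of joint any of plate_left, plate_right above 0.001 m and value of joint each of plate_left, plate_right below 0.006 m and z of gauge_shoulder in the frame of lip_left above 0.012 m and z of gauge_tip in the frame of lip_left below -0.015 m and linear speed of gauge below 0.01 m/s and distance of spatula from where it was at the start of the episode below 0.015 m and angle between spatula's own z axis and vertical below 0.2 rad); the arm keeps its last pose, push and grip.
It fails at once if the blade is rammed: a plate pressed with over 25 N (contact force between gauge and plate_left above 25 N or contact force between gauge and plate_right above 25 N).
It fails at once if the spatula is pulled more than 30 mm from its place (distance of spatula from where it was at the start of the episode above 0.03 m).
It fails at once if a jar, the bottle or the tumbler is shifted by more than 25 mm or tipped over (distance of any of jar_a, jar_b, jar_c, jar_d, bottle, tumbler from where it was at the start of the episode above 0.025 m or angle between any of jar_a, jar_b, jar_c, jar_d, bottle, tumbler's own z axis and vertical above 0.4 rad).
It also fails if it takes over 59 s, if anything falls off the work surface, if the arm or the gripper's body presses on something with over 40 N, if the wrist force passes 120 N, or if a joint passes its speed limit or range.

## Working session

There is one attempt and no reset: what is moved stays moved. The work goes in short steps, Python scripts to look and compute and a tool call to move; the robot and the scene stay as the last step left them, time stands still between calls to the robot, and variables do not carry over. Pictures are saved under pics/ and viewed, at most 10 in all, crops included, and the job is handed in when it is done.

Besides the shell and the picture viewer there is one more tool, called after "Request:" as a command line: name --pt "numbers of a row" for each row, then --argument value for the rest. move_arm: Moves the arm, as the interface text tells. Its arguments: {"type":"object","properties":{"rows":{"type":"array","items":{"type":"array","items":{"type":"number"}}},"newtons":{"type":"number"}},"required":["rows"]}

```bash
mkdir -p pics
cat > h.py <<'E'
import numpy as np, cv2
from cell import monitor, vision, workorder
from scipy.spatial.transform import Rotation as R
def snap(n,f):
    s=monitor.observe(); im=vision.read_camera(n); cv2.imwrite(f'pics/{f}.png',im[:,:,::-1]); return s
def camT(n,s=None):
    c=vision.get_calibration(n)
    if 'T' in c: return c,np.array(c['T'])
    T=np.eye(4); T[:3,:3]=R.from_euler('xyz',s['tool_rot']).as_matrix(); T[:3,3]=s['tool_pos']
    return c,T@np.array(c['mount'])
def ray(n,uv,s=None):
    c,T=camT(n,s); K=np.array(c['K'])
    d=np.linalg.inv(K)@[uv[0],uv[1],1]; p=d[:2]; q=p.copy()
    for _ in range(30): q=p/(1+c['k1']*(q@q))
    v=T[:3,:3]@np.array([q[0],-q[1],-1]); return T[:3,3],v
def atz(n,uv,z,s=None):
    o,v=ray(n,uv,s); return o+v*(z-o[2])/v[2]
def proj(n,P,s=None):
    c,T=camT(n,s); p=np.linalg.inv(T)@np.append(P,1); q=np.array([p[0],-p[1]])/-p[2]
    q=q*(1+c['k1']*(q@q)); return (np.array(c['K'])@np.append(q,1))[:2]
E
python3 - <<'E'
from h import *
for n in('top','side'):
    snap(n,n+'0'); print(camT(n)[1].round(3),vision.get_calibration(n)['K'])
print(vision.get_calibration('wrist'))
print(monitor.observe())
E
```

```text
[[ 0.007  0.986 -0.166  0.293]
 [-1.     0.006 -0.011 -0.007]
 [-0.01   0.166  0.986  1.107]
 [ 0.     0.     0.     1.   ]] [[445.79672219   0.         276.10369035]
 [  0.         445.79672219 216.68796463]
 [  0.           0.           1.        ]]
[[-0.964  0.191 -0.183  0.257]
 [-0.263 -0.637  0.724  0.755]
 [ 0.022  0.747  0.665  0.779]
 [ 0.     0.     0.     1.   ]] [[446.82034482   0.         281.77846209]
 [  0.         446.82034482 207.17800697]
 [  0.           0.           1.        ]]
{'K': array([[336.17151662,   0.        , 282.02750915],
       [  0.        , 336.17151662, 207.46360032],
       [  0.        ,   0.        ,   1.        ]]), 'k1': -0.06473975681662679, 'mount': array([[ 2.17360426e-04,  9.53159110e-01,  3.02469277e-01,
         8.34709182e-02],
       [ 9.99999802e-01, -2.83265090e-05, -6.29355532e-04,
         1.27007664e-03],
       [-5.91308060e-04,  3.02469354e-01, -9.53158927e-01,
        -1.57498598e-01],
       [ 0.00000000e+00,  0.00000000e+00,  0.00000000e+00,
         1.00000000e+00]])}
{'time': 0.1, 'qpos': array([-1.40799886e+00,  3.42665583e-01,  1.52489631e+00,  2.37069328e-05,
        1.27537501e+00, -1.46011227e-01]), 'qvel': array([-8.08793269e-05, -1.59038571e-03, -3.40727533e-03,  4.52715037e-04,
       -4.50664905e-04, -4.83345114e-04]), 'joint_efforts': array([ 3.10841700e-03, -4.32001948e+01, -2.44695067e+01,  7.18263374e-02,
        5.25712583e-02, -2.58264731e-05]), 'tool_pos': array([ 0.15952644, -0.49981657,  0.22611673]), 'tool_rot': array([-3.14026601e+00, -2.18008005e-04,  3.08801630e-01]), 'contact_force': array([-0.51497675,  0.33754383, -0.34366023]), 'torque': array([-0.01520571, -0.03800672,  0.03277528]), 'grip_force': 0.0, 'opening': 0.09207105051927036}
```

View pics/top0.png

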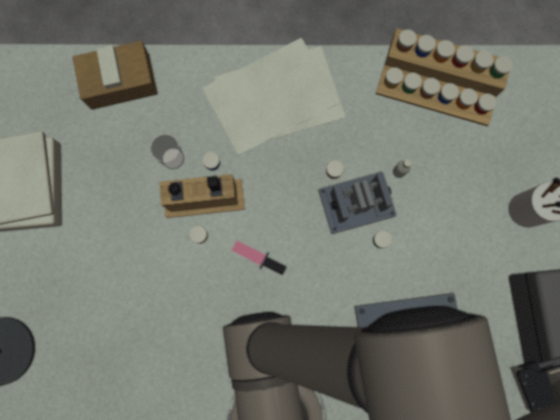

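View pics/side0.png

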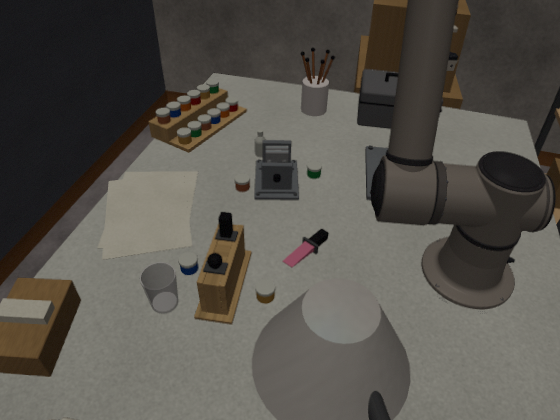

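The top picture shows two upright tools in the stand, at (176,188) and (214,184). The side picture shows them at (215,262), a low round knob, and (226,225), a tall square handle, so the tall square one is the gauge. The pink-bladed one at (260,258) in the top picture is the decoy. There are two presses: a small one at top (357,200), about 65x45 px, which matches 170x120 mm, with the bottle and jars beside it; and a larger plate at (405,310), partly under the arm. The first fits. I'll confirm in an enlarged crop.

Run:
```python
import cv2,numpy as np
t=cv2.imread('pics/top0.png');s=cv2.imread('pics/side0.png')
c=lambda i,x,y:cv2.resize(i[y:y+75,x:x+100],None,fx=4,fy=4,interpolation=cv2.INTER_CUBIC)
cv2.imwrite('pics/crop.png',np.vstack([np.hstack([c(t,152,160),c(t,310,163)]),np.hstack([c(s,180,205),c(s,230,130)])]))
```

```text
(no output)
```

View pics/crop.png

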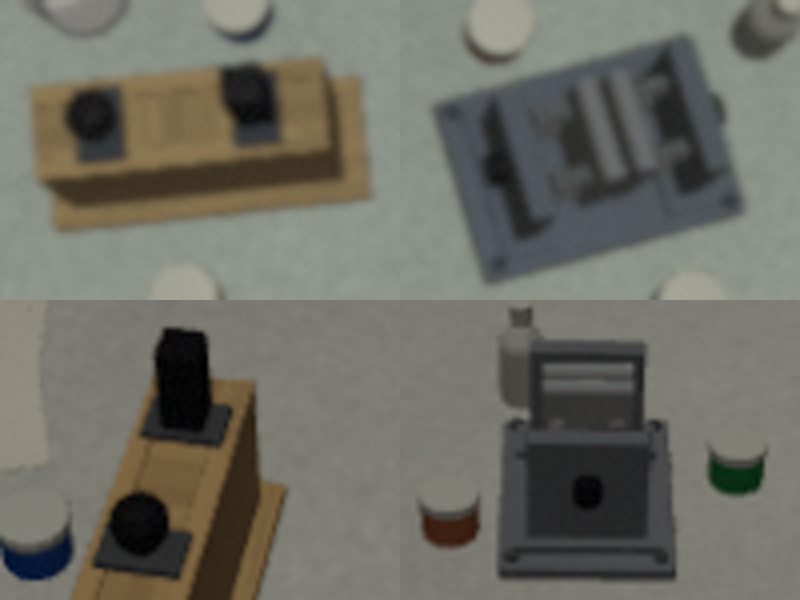

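The upper-left crop shows the round knob at top-picture (175,189) and the square handle with its shoulder at (215,186). The lower-left crop confirms the tall square block. The right crops show the small press with two bright plates at (357,196) and (366,193).

Run:
```python
from h import *
A=lambda L,z:np.array([atz('top',(152+x/4,160+y/4),z)[:2] for x,y in L])
B=lambda L,z:np.array([atz('top',(310+(x-400)/4,163+y/4),z)[:2] for x,y in L])
S=lambda L,z:np.array([atz('side',(180+x/4,205+(y-300)/4),z)[:2] for x,y in L])
b=A([(30,87),(325,58),(330,150),(42,180)],.105);print('stand',b.mean(0),b[1]-b[0],b[2]-b[3])
print('shoulder top',A([(258,112)],.111),'handle top',A([(246,92)],.165), 'knob',A([(91,116)],.141))
print('side handle top',S([(182,336)],.165),'shoulder',S([(143,435),(224,444),(233,407)],.111))
b=B([(434,105),(686,35),(746,210),(490,283)],.012);print('bed',b.mean(0),np.arctan2(*(b[2]-b[1])[::-1]),np.arctan2(*(b[3]-b[0])[::-1]),np.arctan2(*(b[1]-b[0])[::-1]),np.arctan2(*(b[2]-b[3])[::-1]))
b=B([(580,80),(615,180),(620,70),(652,168)],.108);print('plates',b,b.mean(0))
for n,uv in dict(ja=(335,169),jb=(383,239),jc=(211,160),jd=(198,234)).items(): print(n,atz('top',uv,.035))
print('bottle',atz('top',(403,165),.08),'tumbler',atz('top',(172,157),.0),atz('top',(164,146),.09))
```

```text
stand [0.52452767 0.18574394] [ 0.01814837 -0.17035953] [ 0.01846384 -0.16483006]
shoulder top [[0.52721353 0.141042  ]] handle top [[0.52563249 0.13986655]] knob [[0.51739816 0.22945653]]
side handle top [[0.52991516 0.13949508]] shoulder [[0.54649048 0.16246906]
 [0.50399046 0.15656558]
 [0.50853685 0.12963509]]
bed [ 0.51547788 -0.19753899] -2.8501692773293335 -2.85134751049402 -1.289259064796347 -1.2858635491986976
plates [[ 0.54129566 -0.17667708]
 [ 0.4829821  -0.19525289]
 [ 0.54730495 -0.19973259]
 [ 0.49004554 -0.21642797]] [ 0.51540706 -0.19702263]
ja [ 0.59483082 -0.14038849  0.035     ]
jb [ 0.4210426  -0.25337347  0.035     ]
jc [0.61657544 0.16817835 0.035     ]
jd [0.43044698 0.19387377 0.035     ]
bottle [ 0.59265976 -0.29603952  0.08      ] tumbler [0.63465979 0.27488052 0.        ] [0.63396778 0.27227105 0.09      ]
```

Request:
move_arm --pt "35 30 2 0 -1" --pt "35 30 2 0 -1" --pt "35 30 2 0 -1" --pt "35 30 2 0 -1" --pt "35 30 2 0 -1" --pt "35 30 1 0 -1" --pt "35 30 1 0 -1" --pt "35 30 1 0 -1" --pt "35 30 1 0 -1" --pt "38 33 0 -0.02 -1" --pt "0 0 0 0 -1" --pt "0 0 0 0 -1"

```text
time: 1.3
tool_pos: [0.5125, -0.1964, 0.24]
tool_rot: [-3.141, 0.001, 0.292]
contact_force: [-0.3, -0.3, 0.7]
opening: 0.0918
grip_force: 0.0
```

Run:
```python
from h import *
s=snap('wrist','w1'); np.save('s1.npy',s,allow_pickle=True); print(s['tool_pos'],s['tool_rot'],s['contact_force'])
```

```text
[ 0.51254178 -0.19638465  0.23999825] [-3.14088249e+00  1.35595292e-03  2.91619141e-01] [-0.26227116 -0.3158413   0.65652504]
```

View pics/w1.png

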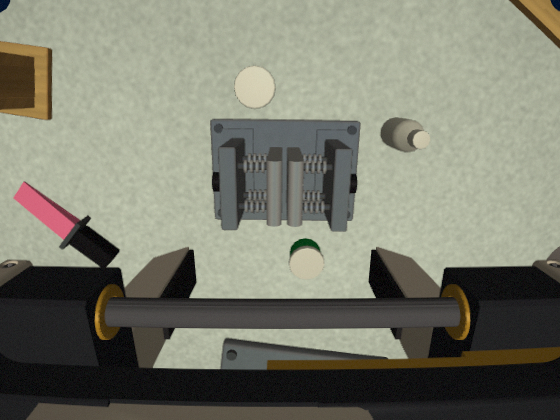

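The wrist picture shows the small press: bars at columns 267–282 and 288–302, rows 148–226, with the gap near column 285. The pads are at the bottom. I'll measure the gap from row profiles.

Run:
```python
from h import *
s=np.load('s1.npy',allow_pickle=True).item()
g=cv2.cvtColor(cv2.imread('pics/w1.png'),cv2.COLOR_BGR2GRAY)
for r in range(160,216,11): print(r,g[r,262:308])
for a in [(275,149),(295,149),(274.5,224),(295.5,224)]: print(a,atz('wrist',a,.110,s))
for r in (152,165,180,195,210,220):
    x=np.arange(277,293); w=150-g[r,277:293].astype(float); w=np.clip(w-np.median(w),0,None)
    c=(x*w).sum()/w.sum(); print(r,c,atz('wrist',(c,r),.103,s))
```

```text
160 [ 99  95 111 119  86  75  73  69  67  68  66  66  67  68  65  63  67  69
  68  70  89 103 105 104  93  65  57  65  69  68  66  69  66  69  67  67
  66  67  65  67  68  87 120 111  81  87]
171 [106  97  89 103  95  94 108 120 126 132 134 132 130 130 132 129 125 117
 106  90  91 101 102 104  87  59  72  93 108 119 125 133 132 134 128 129
 130 130 125 117 104  94  89  89 109 118]
182 [106 104 101 101  96  93 108 118 130 130 133 129 129 130 129 127 124 116
 103  88  92 105 104 102  85  54  74  98 112 120 126 133 132 129 129 127
 133 128 121 110  97  98 105 105 103 101]
193 [ 58  87 120 122 101  94 109 119 125 132 133 129 131 131 132 128 121 114
 102  94  97 106 105  99  76  59  80 101 111 123 130 133 134 131 131 129
 129 128 120 111  98 111 104  63  49  97]
204 [119 122  91  59  71  93 110 119 128 133 135 129 129 129 131 128 121 111
 101  86  94 105 103 104  85  66  88 103 118 122 129 133 133 131 129 131
 130 123 119 107  80  55  94 127 119  88]
215 [104 107 105 104  94  92 107 118 127 132 132 132 130 129 131 128 117 109
  98  96 105 103 103 105  87  72  90 108 120 126 132 134 132 127 130 132
 128 121 113 109 110 106 106 107 102 105]
(275, 149) [ 0.55368251 -0.17917668  0.11      ]
(295, 149) [ 0.55858733 -0.19549078  0.11      ]
(274.5, 224) [ 0.48821913 -0.19792646  0.11      ]
(295.5, 224) [ 0.49372775 -0.21626425  0.11      ]
152 284.72222222222223 [ 0.55265489 -0.1881954   0.103     ]
165 286.4609375 [ 0.54209187 -0.19300179  0.103     ]
180 286.162962962963 [ 0.52901873 -0.19670468  0.103     ]
195 286.33 [ 0.51571842 -0.20091181  0.103     ]
210 284.7155172413793 [ 0.50157541 -0.20366521  0.103     ]
220 284.53435114503816 [ 0.49215991 -0.20634281  0.103     ]
```

Run:
```python
from h import *
s=np.load('s1.npy',allow_pickle=True).item()
g=cv2.cvtColor(cv2.imread('pics/w1.png'),cv2.COLOR_BGR2GRAY)
print(g[158:176,[271,274,294,297]].T); print(g[216:236,[271,274,294,297]].T)
P=[]
for r0 in (170,178,186,194,202,210,218):
    row=cv2.resize(g[r0-2:r0+3,262:308].mean(0,keepdims=True),None,fx=10,fy=1,interpolation=cv2.INTER_CUBIC)[0]
    x=262+(np.arange(len(row))-4.5)/10
    l=x[(row>122)&(x<284)]; q=x[(row>122)&(x>286)]
    l=(l.min()+l.max())/2; q=(q.min()+q.max())/2
    P.append(atz('wrist',((l+q)/2,r0),.106,s)); print(r0,l,q,P[-1])
P=np.array(P); f=np.polyfit(P[:,0],P[:,1],1); print('yaw',np.arctan(f[0]),'y at x=.5155',np.polyval(f,.5155))
```

```text
[[ 65  68  68 116 131 130 132 130 133 131 132 132 132 132 131 131 134 132]
 [ 68  68  67  97 129 127 131 129 129 131 130 130 131 130 129 129 129 130]
 [ 68  68  66  82 131 132 136 133 135 132 135 133 136 132 134 133 136 133]
 [ 69  66  67  81 128 129 129 129 130 127 128 126 127 129 129 130 128 129]]
[[134 132 133 133 133 133 132 135 134 137 166 188 191 187 185 184 185 182
  182 182]
 [128 130 131 130 125 130 130 127 129 132 154 187 188 186 181 182 187 187
  183 182]
 [133 133 130 132 130 132 131 129 131 131 139 180 183 187 187 181 180 177
  177 180]
 [131 129 132 131 131 130 130 133 129 131 144 182 181 182 182 181 175 176
  180 184]]
170 273.75 299.4 [ 0.53838937 -0.19419512  0.106     ]
178 273.65 295.65 [ 0.53102084 -0.19465852  0.106     ]
186 273.65 295.5 [ 0.52402355 -0.19670823  0.106     ]
194 271.0 295.45 [ 0.51659595 -0.19769061  0.106     ]
202 273.65 295.15 [ 0.50971662 -0.20087605  0.106     ]
210 273.65 298.15 [ 0.50281901 -0.20439354  0.106     ]
218 273.45 294.6 [ 0.49492279 -0.20499494  0.106     ]
yaw 0.27111782937963497 y at x=.5155 -0.1994307665932974
```

Request:
move_arm --pt "2 42 0 -0.02 -0.3" --pt "2 42 0 -0.02 -0.3" --pt "2 42 0 -0.02 -0.3" --pt "2 42 0 -0.025 -0.3" --pt "2 42 0 -0.025 -0.3" --pt "2 42 0 -0.025 -0.3" --pt "2 42 0 -0.025 -0.3" --pt "1 43 0 -0.025 -0.3" --pt "0 0 0 0 -0.3" --pt "0 0 0 0 -0.3"

```text
time: 2.35
tool_pos: [0.5271, 0.1387, 0.2407]
tool_rot: [3.141, 0.0, 0.104]
contact_force: [0.8, -0.3, 0.9]
opening: 0.0597
grip_force: 0.0
```

Run:
```python
from h import *
s=snap('wrist','w2'); np.save('s2.npy',s,allow_pickle=True); print(s['tool_pos'],s['tool_rot'],s['opening'])
```

```text
[0.52707101 0.13873315 0.24067732] [3.14083971e+00 4.36388104e-04 1.04118382e-01] 0.05973220597026231
```

View pics/w2.png

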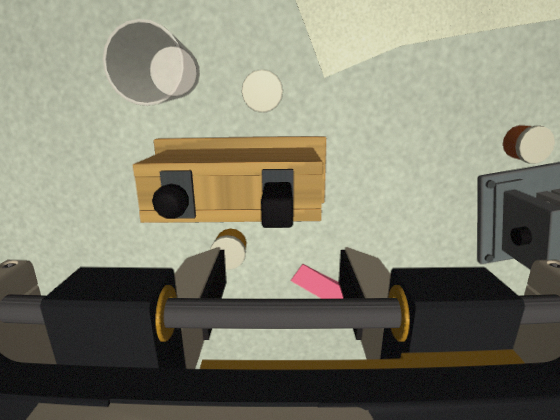

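The picture shows the square handle at columns 262–293, rows 183–227, with its shoulder above it, and the round knob at (171,201).

Run:
```python
from h import *
s=np.load('s2.npy',allow_pickle=True).item()
g=cv2.cvtColor(cv2.imread('pics/w2.png'),cv2.COLOR_BGR2GRAY)
print(g[218,254:302]);print(g[190,254:302]);print(g[174,254:302]); print(g[162:232,277])
print('sh',atz('wrist',(277.7,169),.111,s)); print('top',atz('wrist',(277.7,227),.165,s),'knob',atz('wrist',(171,201),.141,s))
b=np.array([atz('wrist',p,.105,s)[:2] for p in [(136,163),(322,161),(322,220),(140,221)]]);print(b,b.mean(0))
```

```text
[158 159 157 157 157 156 129  61  20  21  27  21  25  23  27  28  20  19
  28  25  24  27  24  23  27  24  26  26  23  28  24  30  25  27  23  28
  24  15  32 107 142 145 142 142 143 143 144 144]
[158 159 163 160 159 156 157 131  66  15  10  12  17   2  12  10  10   7
   8  17  15   4   8   4   7  13   9   3  14  13  14  12   9   5  16  11
  15  26  60  90 123 140 140 141 142 140 141 142]
[152 146 141 143 143 139 142 113  65  69  73  71  72  72  69  70  70  71
  71  71  68  67  71  69  69  69  68  69  73  70  70  71  68  70  72  72
  73  69  71  95 133 145 143 143 140 141 138 139]
[159 166 162 163 160 159 158  36  68  69  71  71  69  71  72  71  71  69
  71  70  28   9  18  16  16   7   8   9   4   8  17  12   2  13   7  10
  16  26  26  28  31  30  30  31  26  26  28  25  27  25  27  26  24  25
  24  25  23  27  22  25  24  24  28  25  20  50 202 200 197 193]
sh [0.55414962 0.14405387 0.111     ]
top [0.5214035  0.14015529 0.165     ] knob [0.52544084 0.22697256 0.141     ]
[[0.54569411 0.26996027]
 [0.56413784 0.10602207]
 [0.50962096 0.09836022]
 [0.49084551 0.26754372]] [0.5275746  0.18547157]
```

Request:
move_arm --newtons 30 --pt "4 2 -20 0 -0.3" --pt "0 0 -25 0 -0.3" --pt "0 0 -25 0 -0.3" --pt "0 0 -25 0 -0.3" --pt "0 0 -15 0 -0.3" --pt "0 0 -11 0 -0.3" --pt "0 0 0 0 -0.3" --pt "0 0 0 0 0.2" --pt "0 0 0 0 1" --pt "0 0 0 0 1" --pt "0 0 0 0 1" --pt "0 0 0 0 1"

```text
time: 3.6
tool_pos: [0.5314, 0.1418, 0.1201]
tool_rot: [-3.142, -0.001, 0.104]
contact_force: [0.3, 1.0, 0.4]
opening: 0.0243
grip_force: 0.6
```

Request:
move_arm --newtons 30 --pt "0 0 0 0 1" --pt "0 0 0 0 1" --pt "0 0 0 0 1" --pt "0 0 0 0 1"

```text
time: 4.0
tool_pos: [0.5315, 0.1418, 0.1201]
tool_rot: [-3.142, -0.001, 0.104]
contact_force: [-1.7, 1.7, 5.4]
opening: 0.0241
grip_force: 30.0
```

Request:
move_arm --pt "0 0 3 0 1" --pt "0 0 5 0 1" --pt "0 0 10 0 1" --pt "0 0 10 0 1" --pt "0 0 15 0 1" --pt "0 0 20 0 1" --pt "0 0 20 0 1" --pt "0 0 20 0 1" --pt "0 0 10 0 1" --pt "0 0 0 0 1" --pt "0 0 0 0 1"

```text
time: 5.1
tool_pos: [0.531, 0.1415, 0.2323]
tool_rot: [3.141, 0.001, 0.104]
contact_force: [-0.1, -0.2, -1.4]
opening: 0.024
grip_force: 30.0
```

Request:
move_arm --pt "0 0 8 0 1" --pt "-1 -30 0 0.02 1" --pt "-2 -40 0 0.02 1" --pt "-2 -40 0 0.02 1" --pt "-2 -40 0 0.03 1" --pt "-2 -40 0 0.03 1" --pt "-2 -40 0 0.03 1" --pt "-2 -40 0 0.03 1" --pt "-2 -40 0 0 1" --pt "-2 -30 0 0 1" --pt "0 0 0 0 1" --pt "0 0 0 0 1"

```text
time: 6.3
tool_pos: [0.514, -0.1987, 0.2402]
tool_rot: [-3.14, 0.001, 0.282]
contact_force: [0.0, 0.5, -1.3]
opening: 0.0237
grip_force: 30.0
```

Run:
```python
from h import *
s=snap('wrist','w3'); np.save('s3.npy',s,allow_pickle=True); print(s['tool_pos'],s['tool_rot'],s['opening'],s['contact_force'])
snap('side','side3')
w=cv2.imread('pics/w3.png')[150:260,215:355]; d=cv2.imread('pics/side3.png')[80:220,200:350]
k=cv2.INTER_CUBIC
cv2.imwrite('pics/c3.png',np.hstack([cv2.resize(w,(434,341),interpolation=k),cv2.resize(d,(365,341),interpolation=k)]))
```

```text
[ 0.51396659 -0.1986979   0.2401731 ] [-3.14029730e+00  8.68093971e-04  2.82143731e-01] 0.023747362378360694 [ 0.00988893  0.52781201 -1.31877354]
```

View pics/w3.png

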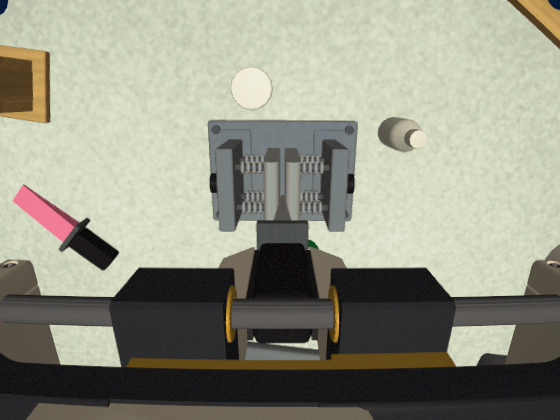

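View pics/c3.png

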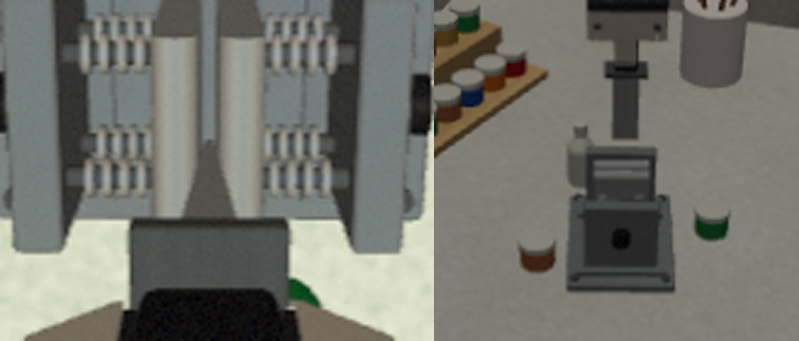

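The tip is at about (282.4,195) and the slot midline at about column 282.4, so they line up laterally. The side view shows the gauge hanging upright above the slot. I'll check the numbers.

Run:
```python
from h import *
s=np.load('s3.npy',allow_pickle=True).item()
g=cv2.cvtColor(cv2.imread('pics/w3.png'),cv2.COLOR_BGR2GRAY)
print(g[190:222,282]); 
for r in (168,180,190,198,204,210,216): print(r,g[r-1:r+2,260:306].mean(0).astype(int))
def loc(uv,z):
    p=atz('wrist',uv,z,s)-s['tool_pos']; y=s['tool_rot'][2]; return np.array([p[0]*np.cos(y)+p[1]*np.sin(y),-p[0]*np.sin(y)+p[1]*np.cos(y)])*1000
print('tip',loc((282.4,195),.1465),'slot +x end',loc((282.4,162),.11),'row200',loc((282.4,200),.106),'shoulder +x edge',loc((282,220.5),.2265),loc((257,220.5),.2265),loc((308,220.5),.2265))
```

```text
[124 124 126 126 124  80  80  80  83  81  79  78  82  79  80  81  81  81
  83  82  80  80  83  81  83  81  82  80  80  84  61  39]
168 [151 115  73  87 115 132 145 155 159 161 159 157 157 159 155 147 138 126
 102  86 109 124 124 123 102  88 114 133 142 153 159 161 159 155 156 156
 156 149 140 126 104  86 104 144 163 137]
180 [127 127 124 115 112 131 145 154 159 159 159 156 156 160 156 149 137 126
 102  86 110 126 124 126 100  87 116 132 146 154 160 160 160 157 157 158
 156 147 136 120 113 122 125 126 126 127]
190 [127 124 118 109 112 130 143 152 160 161 158 157 156 157 155 148 138 126
 100  85 110 126 125 126 104  90 117 135 145 155 161 160 158 155 157 157
 155 145 134 126 119 115 122 126 118 110]
198 [ 79 108 146 135 113 127 142 152 159 161 159 156 156 158 157 149 138 126
 101  80  84  82  81  81  79  93 120 135 146 154 160 161 158 155 157 158
 152 145 132 118 136 159 130  85  88 131]
204 [150 125  84  85 104 126 142 151 159 161 159 155 156 157 157 149 139 121
  96  81  80  80  80  80  80  81 103 131 147 155 160 159 158 156 157 157
 152 144 131 107  82  85 125 150 126  86]
210 [156 132  97  93 102 125 140 150 158 160 159 154 154 157 156 147 117  84
  82  83  82  81  80  81  83  82  82  88 117 150 161 160 158 156 157 156
 152 143 130 106  89  97 129 157 139 103]
216 [125 128 127 115 107 124 140 151 158 161 158 155 155 154 127  88  82  82
  81  81  81  82  81  81  83  81  81  81  82  92 133 159 157 155 157 157
 152 141 129 112 116 126 127 127 129 129]
tip [13.8547296  -1.57073631] slot +x end [33.21748226 -1.57303338] row200 [-2.08916725 -1.59354878] shoulder +x edge [21.78350322 -1.32231749] [21.7744148  12.20445785] [ 21.78725469 -15.38893781]
```

Request:
move_arm --newtons 40 --pt "3 1 -10 0 1" --pt "0 0 -10 0 1" --pt "0 0 -10 0 1" --pt "0 0 -4 0 1" --pt "0 0 -4 0 1" --pt "0 0 -4 0 1" --pt "0 0 -4 0 1" --pt "0 0 -4 0 1" --pt "0 0 -4 0 1" --pt "0 0 0 0 1" --pt "0 0 0 0 1"

```text
time: 7.5
tool_pos: [0.5174, -0.1975, 0.1868]
tool_rot: [3.141, -0.0, 0.284]
contact_force: [0.5, 0.1, -0.9]
opening: 0.0238
grip_force: 40.0
```

Request:
move_arm --pt "0 0 -3 0 1" --pt "0 0 -3 0 1" --pt "0 0 -3 0 1" --pt "0 0 -2 0 1" --pt "0 0 0 0 1"

```text
time: 8.0
tool_pos: [0.5173, -0.1973, 0.1754]
tool_rot: [-3.141, 0.0, 0.284]
contact_force: [0.0, 0.8, -2.9]
opening: 0.0238
grip_force: 40.0
```

Request:
move_arm --pt "0 0 -2 0 1" --pt "0 0 -2 0 1" --pt "0 0 -2 0 1" --pt "0 0 -2 0 1" --pt "0 0 0 0 1" --pt "0 0 0 0 1"

```text
time: 8.6
tool_pos: [0.5174, -0.1974, 0.1676]
tool_rot: [3.142, -0.0, 0.284]
contact_force: [0.6, 1.6, 0.6]
opening: 0.024
grip_force: 40.0
```

Run:
```python
from h import *
s=snap('wrist','w4'); np.save('s4.npy',s,allow_pickle=True); print(s['tool_pos'],s['contact_force'],s['torque'])
w=cv2.imread('pics/w4.png')[120:270,180:390]
cv2.imwrite('pics/c4.png',cv2.resize(w,(798,570),interpolation=cv2.INTER_CUBIC))
```

```text
[ 0.5174344  -0.19739825  0.16759185] [0.59826032 1.61264165 0.57899324] [ 0.25820695 -0.17550527 -0.02357538]
```

View pics/c4.png

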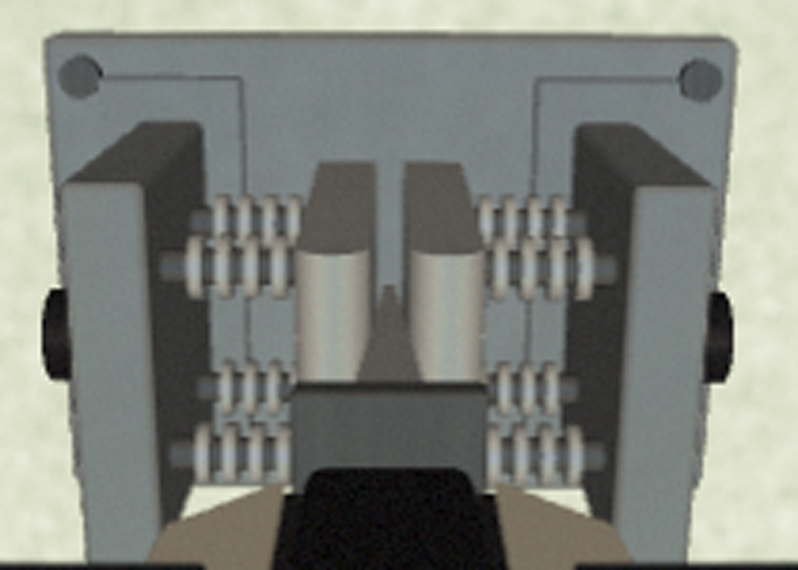

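The blade is in the slot, centred between bars at crop columns 298–369 and 410–480. The push is only about 2 N so far, so I'll go deeper.

Request:
move_arm --pt "0 0 -2 0 1" --pt "0 0 -2 0 1" --pt "0 0 -2 0 1" --pt "0 0 0 0 1" --pt "0 0 0 0 1"

```text
time: 9.15
tool_pos: [0.5173, -0.1974, 0.1615]
tool_rot: [-3.141, 0.0, 0.284]
contact_force: [0.0, 1.0, 0.8]
opening: 0.0241
grip_force: 40.0
```

Request:
move_arm --pt "0 0 -2 0 1" --pt "0 0 -2 0 1" --pt "0 0 -2 0 1" --pt "0 0 0 0 1" --pt "0 0 0 0 1"

```text
time: 9.65
tool_pos: [0.5173, -0.1974, 0.1555]
tool_rot: [-3.142, 0.0, 0.284]
contact_force: [1.5, 0.8, 1.8]
opening: 0.0238
grip_force: 40.0
```

Run:
```python
from h import *
s5=snap('wrist','w5'); np.save('s5.npy',s5,allow_pickle=True)
f=[]
for i in range(4): vision.read_camera('wrist'); f.append(monitor.observe()['contact_force'])
print(np.mean(f,0))
s3=np.load('s3.npy',allow_pickle=True).item();s4=np.load('s4.npy',allow_pickle=True).item()
def loc(uv,z,s):
    p=atz('wrist',uv,z,s)-[.5155,-.198,0]; y=.284; return (-p[0]*np.sin(y)+p[1]*np.cos(y))*1000
for n,s in (('w3',s3),('w4',s4),('w5',s5)):
    g=cv2.cvtColor(cv2.imread(f'pics/{n}.png'),cv2.COLOR_BGR2GRAY).astype(float)
    o,v=None,None
    r=int(round(proj('wrist',[.530,-.1938,.105],s)[1]))
    print(n,r,s['tool_pos']); print(g[r-2:r+3,250:316].mean(0).astype(int))
    print([round(1/ (loc((283,r),.105,s)-loc((284,r),.105,s)),3)], 'centre col at loc0:',283+loc((283,r),.105,s)/(loc((283,r),.105,s)-loc((284,r),.105,s)))
```

```text
[1.17075572 1.17354831 0.9495041 ]
w3 179 [ 0.51396659 -0.1986979   0.2401731 ]
[117 108 115 124 125 124 124 125 126 126 127 127 125 116 112 130 145 154
 159 160 159 156 157 159 156 149 138 126 101  85 109 126 124 126 100  88
 117 132 145 154 160 160 159 157 156 159 156 147 137 121 109 117 124 126
 126 126 126 127 127 126 126 125 111 108 122 123]
[np.float64(1.124)] centre col at loc0: 280.31620433736987
w4 208 [ 0.5174344  -0.19739825  0.16759185]
[132 131 132 132 132 133 131 124 118 129 143 151 159 164 167 166 164 161
 161 164 163 162 158 149 142 132 113  91  83  85  85  85  85  86  85  85
  85  87 106 124 137 147 156 162 166 168 167 164 162 162 163 163 160 154
 146 136 124 126 130 132 132 133 131 132 130 129]
[np.float64(1.455)] centre col at loc0: 280.05239995781784
w5 214 [ 0.51733155 -0.19736435  0.1555091 ]
[133 135 134 134 122 113 124 138 149 158 164 168 171 168 166 163 163 165
 165 165 160 153 146 138 121  97  87  87  87  87  87  87  87  86  86  87
  86  86  85  93 111 128 141 150 157 163 169 170 167 166 163 164 166 166
 164 161 153 143 133 120 122 133 133 131 131 131]
[np.float64(1.531)] centre col at loc0: 280.06654037529734
```

Request:
move_arm --pt "0 0 -1.5 0 1" --pt "0 0 -1.5 0 1"

```text
time: 10.1
tool_pos: [0.5174, -0.1975, 0.1532]
tool_rot: [3.141, -0.0, 0.284]
contact_force: [0.3, 0.9, 5.5]
opening: 0.0239
grip_force: 40.0
```

Request:
move_arm --pt "0 0 0 0 1" --pt "0 0 0 0 1" --pt "0 0 0 0 1" --pt "0 0 0 0 1"

```text
time: 10.5
tool_pos: [0.5174, -0.1974, 0.1529]
tool_rot: [3.141, -0.0, 0.284]
contact_force: [0.4, 1.6, 4.5]
opening: 0.0238
grip_force: 40.0
```

Run:
```python
from h import *
s=snap('wrist','w6'); snap('side','side6')
f=[]
for i in range(6): vision.read_camera('wrist'); f.append(monitor.observe()['contact_force'])
print(np.mean(f,0),np.std(f,0),s['tool_pos'],s['tool_rot'],s['qvel'].round(4))
g=cv2.cvtColor(cv2.imread('pics/w6.png'),cv2.COLOR_BGR2GRAY).astype(float)
r=int(round(proj('wrist',[.530,-.1938,.105],s)[1])); print(r,g[r-2:r+3,248:318].mean(0).astype(int))
w=cv2.imread('pics/w6.png')[120:270,180:360];d=cv2.imread('pics/side6.png')[70:190,220:340]
k=cv2.INTER_CUBIC
cv2.imwrite('pics/c6.png',np.hstack([cv2.resize(w,(450,350),interpolation=k),cv2.resize(d,(350,350),interpolation=k)]))
```

```text
[-0.24898157  1.11090963  5.02642048] [0.33732715 0.70561962 0.42834055] [ 0.51737675 -0.1974497   0.15291613] [ 3.14125624e+00 -1.18245933e-04  2.83833947e-01] [ 0.0006 -0.0007 -0.0008  0.0005  0.0012  0.0007]
215 [134 134 134 135 136 126 110 118 134 146 154 161 166 169 169 167 165 163
 165 166 165 164 158 150 141 132 112  92  86  87  86  86  87  87  86  87
  86  86  86  86  86  90 105 124 136 146 155 161 167 169 170 168 166 163
 165 165 166 162 157 149 140 126 120 128 132 132 132 133 131 131]
```

View pics/c6.png

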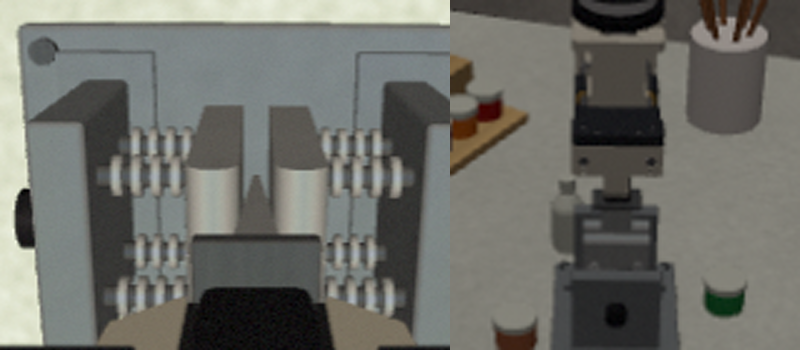

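The blade is centred in the slot and upright, with the shoulder clear of the plates. The bars have spread evenly to columns 254 and 310 from a rest gap of about 4.6 mm, which is about 2 mm each. The push is about 6–7 N over the free-hanging reading. This is snug, so I'm handing in.

```bash
python3 -c "
from cell import workorder; print(workorder.hand_in())"
```

```text
the job is handed in; nothing more can be done
None
```

I handed the job in with the taper gauge gripped and still in the small press's slot: about 44 mm deep, each plate pushed back an estimated 2 mm, and about 6 N of drag; the hand-in returned no verdict.

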